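# Cap the microscope's tilted port and lock its ring

### The arm

A 6-joint arm with a two-finger parallel gripper is mounted at the origin on the work surface. World frame = base frame: x ahead of the robot, y to its left, z up, the work surface at z = 0. Lengths are in m, angles in degrees, forces in N, time in s.
With the tool pointing down it reaches from about 0.3 to 0.75 m from the base axis. Payload 8.5 kg.
Tool frame: the origin (TCP) lies between the finger pads; the fingertips stand 17 mm ahead of it and the grasp point (between the pads) lies 2 mm behind it; z points along the fingers, y is the direction in which the jaws open and shut (so a half turn about z gives the same grasp; the last joint's range is limited). The gripper opens to 88 mm and grips with 3 to 60 N. Pads are 18 mm wide; open, the fingers measure 123 mm over their backs; the gripper's body (75 mm by 187 mm) begins 45 mm behind the grasp point.
Start: joints at [-83.898, 21.807, 74.336, -0, 83.858, -12.336], TCP at [0.174, -0.522, 0.256] pointing down, gripper open.
Joint ranges: [-178.18, 178.18], [-50.72, 133.34], [12.68, 142.11], [-81.47, 261.47], [9.98, 163.14], [-165.26, 165.26]. Speed limits (degrees/s): [136.94, 136.94, 180, 180, 180, 180].

### API

Orientations are given as [roll, pitch, yaw] about the fixed x, y, z axes, in that order (R = Rz(yaw) Ry(pitch) Rx(roll)).
In Python, from rig import arm gives the robot as it stands.
- The arm moves only by the tool jog_arm, never from a script. Its argument "moves" is one flat list of numbers, 7 for each row, row after row: the turn, a rotation vector about the tool's x, y, z normalised to -1 to 1, where 1 is 120 degrees, then the shift along the tool's x, y, z normalised to -1 to 1, where 1 is 20 cm, then the closure in counts, from 0 (fully open) to 255 (shut). A call has exactly 5 rows; each row is the pose to reach, as a shift and turn from the pose commanded when the call began, along the tool's axes at that moment; what a row does not reach only later rows make up. A row lasts 1/10 s, in which the tool goes at most 50 mm and 8.59 degrees, less where a joint would pass 70% of its speed; a pose out of reach is approached as far as the arm can. A call with a number of a shift or a turn outside -1 to 1 is refused whole. A call with a gripper value outside its range is refused whole. The fingers move at their own pace and stop on an object; "squeeze" is the grip in N (left out, the last holds). Time passes only in rows, so rows that repeat a pose let the fingers close, or fill a call up. It gives the time, the measured TCP pose, the force and the opening at its end, in the units of the state.
- arm.sense(): the state, without advancing time (a new reading comes with each control period).
- arm.snapshot(name): name is "scene" or "top" or "wrist"; returns the picture (420x560x3 uint8, red, green, blue); there is no depth.
- arm.camera_info(name): a dict with "intrinsics" (3x3 intrinsics, pixels), "xyz" and "attitude" of the camera in the world. Camera axes: x right, y down, z forward; pixel columns grow to the right and rows downward; lengths in m; the calibration is good to about 2 mm. A picture is of the moment at which its call begins: read the wrist's pose just before it. camera_info takes no time and is no camera call; for the wrist camera it gives the pose at the moment of the call.
- arm.finish_job(): hands the job in, once; it reports no verdict.
The state is a dict: "t": time; "q": joint angles; "qd": joint speeds; "joint_torque": joint torques, N m; "ee_pos": TCP position; "ee_rot": TCP orientation; "force": force on the tool from outside, world axes, zero at the start; "moment": the same for the moment, N m; "gripper_width": opening from 0.0 (shut) to 1.0 (fully open).
Only numpy, scipy, OpenCV 4.12 (cv2) and the standard library are available. Lean on these libraries where they do the work, as an engineer would, in place of code of your own. Each camera call takes 0.05 s, during which the arm holds its last target. There are 200 camera calls.

### The job

Close the open tilted port of the microscope stand: pick up the larger of the two black caps and set it fully home in the port, rim down and grip bar outwards. Then turn the lock ring clockwise by its lug until the lug points at the raised locked mark, neither short of it nor past it. Let go, and leave the other things on the bench where they are.

Things in the scene. Friction and masses are not known exactly. Their poses are not given: they have to be found in the camera images.
- stand: fixed compact white and black microscope stand, placed and turned differently each time. Origin on the table, z up. Base 150 mm wide, own x -70 to 200 mm. Black stage plate 67 mm high behind the port (own x 60 to 200 mm); black focus knobs reach 90 mm to both sides. It carries the tilted port, seat centre 120 mm up, 10 mm to -x of the origin
- port_seat (a point): centre of the port's flat pocket floor. z: the port's axis, outwards, leaning 0.52 rad from vertical to the stand's -x (robot's) side; x: up the slope; y: the stand's y. The round pocket is 57 mm wide, 10 mm deep, its steel wall 66 mm across. Round it turns the aluminium lock ring (inside 68, outside 94 mm, 2 to 12 mm above the floor) over a fixed black flange 124 mm across, level with the floor
- lock_ring (a joint): lock ring's angle about the port's axis, rad; grows clockwise as seen looking into the port. At q its lug lies in the direction 0.6 - q (from port_seat x towards its y). Starts unlocked, 0 to 0.4; at 1.2 the lug points at the locked mark; it can be turned past it, to a stop at 1.6. Friction (0.12 N m, 2 N at the lug) holds it where left; no spring or click
- ring_lug (a point): middle of the top of the ring's lug, 61 mm from the port's axis, 36 mm above pocket-floor level. The lug is an upright aluminium paddle, 10 mm thick, 44 to 74 mm from the axis, 6 to 36 mm above floor level, with a small pointer at its outer end. To pinch it, fingers come along the port's axis and close across the 10 mm; it turns with the ring
- locked_mark (a point): top of the locked mark: a raised aluminium rib, 14 x 5 x 12 mm, pointing at the port's axis, 88 mm from it, on a black tab of the fixed flange, in the direction -0.6 rad from the port_seat x axis
- cap: port cap, the larger of the two black caps, loose, 52 mm across, 12 mm high, hollow with a 3 mm rim, lying rim down on the table. Origin: centre of the rim's underside; z up through its top. Grip bar on top: 38 mm along own x, 12 mm thick along y, 12 to 34 mm above the origin. 28 to 56 g. Any turn about its axis will do in the port; seated, its origin is on port_seat, with 2.5 mm of play
- cap_grip (a point): centre of the top of the cap's grip bar, 34 mm above the cap's origin
- small_cap: bystander: small black cap, 34 mm across with a grip bar, 25 mm high in all, too small for the port
- eyepiece: bystander: black eyepiece standing on its narrow end, 34 mm across, 48 mm high
- vial_a: bystander: clear vial with a black lid, 28 mm across, 55 mm high, standing
- vial_b: bystander: a second such vial
- slide_bar: bystander: flat aluminium filter slide with two holes, 110 x 40 x 8 mm
- insert: bystander: flat steel ring, 70 mm across, 6 mm thick
- driver: bystander: screwdriver 150 mm long, lying
Mind the look-alikes: they are no part of the job. What is shaped like the cap but orange or red is not meant.

How it is judged:
By the outcome, as a careful person would: the job done as asked, in the order asked, and still so for the second after the job is handed in, with the robot touching nothing.
It also fails if it takes over 45 s, if anything falls off the work surface, if the arm or the gripper's body presses on something with over 40 N, if the wrist force passes 120 N, or if a joint passes its speed limit or range.

## Working session

There is one attempt and no reset: what is moved stays moved. The work goes in short steps, Python scripts to look and compute and a tool call to move; the robot and the scene stay as the last step left them, time stands still between calls to the robot, and variables do not carry over. Pictures are saved under pics/ and viewed, about 8 in all and at most 12, crops included, and the job is handed in when it is done.

Besides the shell and the picture viewer there is one more tool, called after "Emit:" by a JSON object that holds its "method" and its "body", one argument or row to a line. jog_arm: Moves the arm, as the interface text tells. Its arguments: {"type":"object","properties":{"moves":{"type":"array"},"squeeze":{"type":"number"}},"required":["moves"]}

```bash
ls; mkdir -p pics
python3 - <<'E'
from rig import arm
import cv2,numpy as np
for n in("scene","top"):
    im=arm.snapshot(n); cv2.imwrite(f"pics/{n}0.png",im[:,:,::-1]); c=arm.camera_info(n); print(n,c)
print(arm.camera_info("wrist")); print(arm.sense())
a=cv2.imread("pics/scene0.png");b=cv2.imread("pics/top0.png")
E
```

```text
pics
scene {'intrinsics': array([[516.82560887,   0.        , 278.21567835],
       [  0.        , 516.82560887, 207.74246925],
       [  0.        ,   0.        ,   1.        ]]), 'xyz': array([ 1.45253869, -0.53200567,  0.92923123]), 'attitude': array([-128.814045  ,    0.36397406,   58.36091789])}
top {'intrinsics': array([[495.20068958,   0.        , 273.12466168],
       [  0.        , 495.20068958, 212.3685836 ],
       [  0.        ,   0.        ,   1.        ]]), 'xyz': array([ 0.32896332, -0.01004229,  1.53033708]), 'attitude': array([-170.44613637,   -1.06958303,  -90.9979506 ])}
{'intrinsics': array([[367.67092697,   0.        , 278.30108948],
       [  0.        , 367.67092697, 210.2398146 ],
       [  0.        ,   0.        ,   1.        ]]), 'xyz': array([ 0.25256681, -0.49575573,  0.38310691]), 'attitude': array([ 1.61432964e+02,  1.10573330e-01, -7.15643325e+01])}
{'t': 0.1, 'q': array([-8.38988710e+01,  2.18361266e+01,  7.43752297e+01, -2.49899007e-05,
        8.38561496e+01, -1.23355647e+01]), 'qd': array([-0.01064623, -0.04727927, -0.07167675, -0.02898531,  0.02589121,
       -0.12545164]), 'joint_torque': array([ 3.16446072e-03, -4.38656509e+01, -2.24912953e+01,  7.14488584e-02,
        3.42455960e-02, -7.10873655e-05]), 'ee_pos': array([ 0.17391909, -0.52156735,  0.25523939]), 'ee_rot': array([-1.79934047e+02, -1.43974845e-02,  1.84366881e+01]), 'force': array([-0.20779259, -0.30009066, -0.80844859]), 'moment': array([ 0.03960551,  0.01703809, -0.0039406 ]), 'gripper_width': 1.0039226005678343}
```

View pics/top0.png

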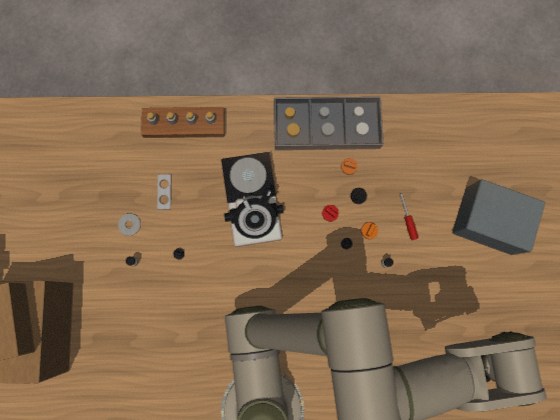

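View pics/scene0.png

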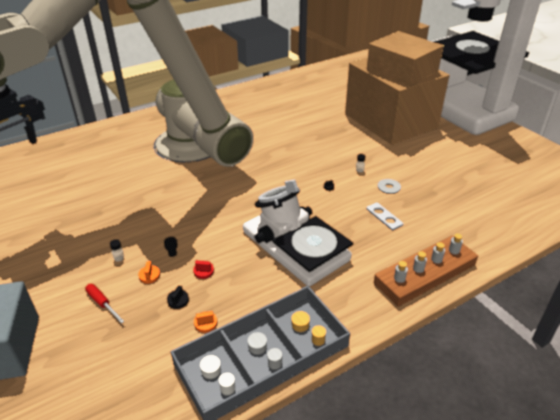

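Top view: candidates for the cap are the large black disc (359,196), the eyepiece (346,243), the small cap (179,254) and the vials (131,261) and (388,262). The red one (330,213) and the orange ones (349,166), (370,230) are out. By description it is (359,196), which is (178,297) in the scene view. Next is a close crop of it and of the port.

```bash
cat > h.py <<'E'
import numpy as np,cv2
from scipy.spatial.transform import Rotation as R
from rig import arm
def rot(a): return R.from_euler('xyz',a,degrees=True).as_matrix()
def ray(c,px):
    d=np.linalg.inv(c["intrinsics"])@[px[0],px[1],1.]; return np.array(c["xyz"]),rot(c["attitude"])@d
def onz(c,px,z):
    o,d=ray(c,px); return o+d*(z-o[2])/d[2]
def proj(c,P):
    p=(np.atleast_2d(P)-c["xyz"])@rot(c["attitude"]); p=p@c["intrinsics"].T; return p[:,:2]/p[:,2:]
def tri(c1,p1,c2,p2):
    A=[];b=[]
    for c,p in((c1,p1),(c2,p2)):
        o,d=ray(c,p);d/=np.linalg.norm(d);M=np.eye(3)-np.outer(d,d);A.append(M);b.append(M@o)
    return np.linalg.lstsq(np.vstack(A),np.hstack(b),rcond=None)[0]
E
python3 - <<'E'
from h import *
t=cv2.imread("pics/top0.png");s=cv2.imread("pics/scene0.png")
def crop(i,x,y,w,h): return cv2.resize(i[y:y+h,x:x+w],(400,300),interpolation=cv2.INTER_CUBIC)
m=np.vstack([np.hstack([crop(t,205,145,100,112)if 0 else cv2.resize(t[165:255,200:320],(400,300),interpolation=3),cv2.resize(t[178:215,335:384],(400,300),interpolation=3)]),
 np.hstack([cv2.resize(s[170:275,235:375],(400,300),interpolation=3),cv2.resize(s[270:318,150:214],(400,300),interpolation=3)])])
cv2.imwrite("pics/crop1.png",m)
ct=arm.camera_info("top");print(onz(ct,(359,196),0.012), onz(ct,(256,219),.13))
# dark blob of cap
g=t[178:215,335:384].max(2)<60
n,l,st,ce=cv2.connectedComponentsWithStats(g.astype(np.uint8));print(st,ce+[335,178])
E
```

```text
[ 0.63224981 -0.31320093  0.012     ] [0.54567395 0.00902323 0.13      ]
[[   0    0   49   37 1617]
 [  16   10   15   16  196]] [[359.10822511 196.07854051]
 [358.10714286 195.35204082]]
```

View pics/crop1.png

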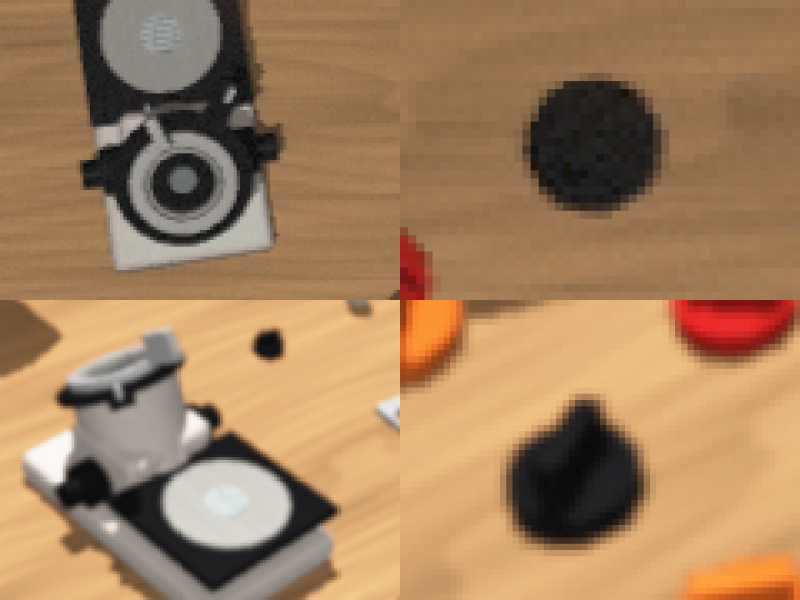

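The crop confirms it: the black disc with a bar at (359,196) is the cap. I'm moving the wrist camera over it.

Emit:
{"method": "jog_arm", "body": {
  "moves": [0,0,0,0.25,-0.03,0.05,0,0,0,0,0.5,-0.06,0.1,0,0,0,0,0.75,-0.09,0.15,0,0,0,0,1,-0.12,0.15,0,0,0,0,1,-0.12,0.15,0],
  "squeeze": 30
}}

```text
t: 0.6
ee_pos: [0.3599, -0.4328, 0.2251]
ee_rot: [-179.9, -0.0, 18.7]
force: [-0.7, 0.4, 0.5]
gripper_width: 1.0
```

Emit:
{"method": "jog_arm", "body": {
  "moves": [0,0,0,0.25,-0.03,0.05,0,0,0,0,0.5,-0.06,0.1,0,0,0,0,0.75,-0.09,0.15,0,0,0,0,1,-0.12,0.15,0,0,0,0,1,-0.12,0.15,0]
}}

```text
t: 1.1
ee_pos: [0.5415, -0.3472, 0.1946]
ee_rot: [-179.9, -0.0, 18.7]
force: [-0.6, 0.2, -0.1]
gripper_width: 1.003
```

Emit:
{"method": "jog_arm", "body": {
  "moves": [0,0,0,0.2,-0.02,0,0,0,0,0,0.4,-0.03,0,0,0,0,0,0.5,-0.03,0,0,0,0,0,0.5,-0.03,0,0,0,0,0,0.5,-0.03,0,0]
}}

```text
t: 1.6
ee_pos: [0.6303, -0.3132, 0.1953]
ee_rot: [-180.0, 0.1, 18.4]
force: [-0.6, -0.7, -0.4]
gripper_width: 0.997
```

Run:
```python
from h import *
np.set_printoptions(precision=4,suppress=True)
s=arm.sense();c=arm.camera_info("wrist");im=arm.snapshot("wrist");cv2.imwrite("pics/w1.png",im[:,:,::-1])
print(s["t"],s["q"],s["ee_pos"],s["ee_rot"],s["force"],c["xyz"],c["attitude"])
print(proj(c,[[.631,-.312,.012],[.631,-.312,.034]]))
```

```text
1.6 [-36.0278  40.1414  51.3847  -0.0288  88.5279  35.5666] [ 0.6303 -0.3132  0.1953] [-179.9728    0.0549   18.4064] [-0.5807 -0.6884 -0.3921] [ 0.7091 -0.2873  0.3231] [161.3635   0.0674 -71.5957]
[[277.2918 185.1974]
 [277.19   192.071 ]]
```

View pics/w1.png

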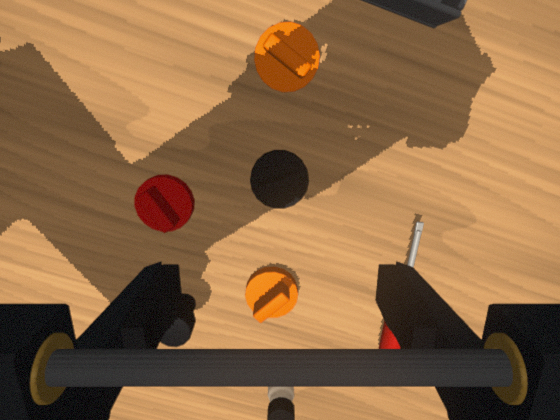

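The wrist view shows the cap at (279,179), radius about 29 px, with the bar hidden in black. I'll stretch the contrast.

Run:
```python
from h import *
ims=[arm.snapshot("wrist").astype(float) for _ in range(6)]
m=np.mean(ims,0)[140:220,239:319]; g=m.mean(2)
blk=(m.max(2)<60).astype(np.uint8)
n,l,st,ce=cv2.connectedComponentsWithStats(blk);i=1+st[1:,4].argmax();k=(l==i)
cs,_=cv2.findContours(k.astype(np.uint8),0,1);(x,y),r=cv2.minEnclosingCircle(max(cs,key=len));print(x+239,y+140,r,ce[i]+[239,140])
print(np.percentile(g[k],[2,25,50,75,98]))
v=np.clip((g-np.percentile(g[k],2))/(np.percentile(g[k],98)-np.percentile(g[k],2)),0,1)*255
cv2.imwrite("pics/cap2.png",cv2.resize(v.astype(np.uint8),(560,560),interpolation=3))
```

```text
278.48351287841797 178.2192039489746 29.20319938659668 [278.5053681  177.95820552]
[21.28555556 25.16666667 27.72222222 30.88888889 40.59555556]
```

View pics/cap2.png

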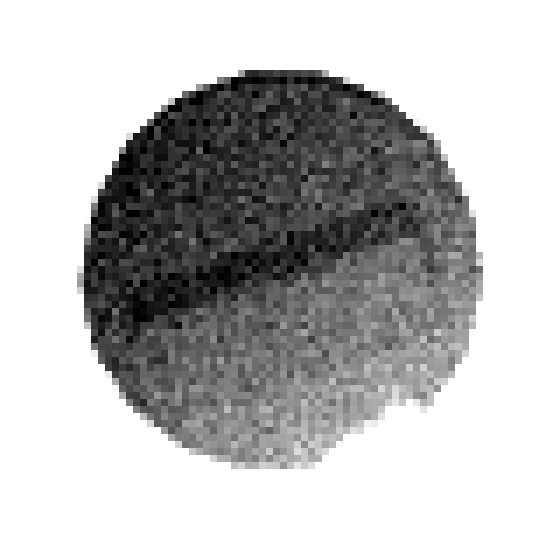

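```bash
cat >> h.py <<'E'
def todo(P,Rm,s=None):
    """row numbers from present pose to target"""
    s=s or arm.sense();R0=rot(s["ee_rot"])
    rv=R.from_matrix(R0.T@Rm).as_rotvec(degrees=True); d=R0.T@(np.array(P)-s["ee_pos"])
    print("t",round(s["t"],2),"turn",np.round(rv/120,3),"shift",np.round(d/.2,3),"deg",np.linalg.norm(rv).round(1),"mm",(d*1e3).round(1))
E
python3 - <<'E'
from h import *
np.set_printoptions(precision=4,suppress=True)
c=arm.camera_info("wrist");ct=arm.camera_info("top")
p=onz(c,(278.5,178),.006);print(p,onz(ct,(358.6,195.9),.01))
for n,px in dict(red=(165,203),orL=(271,295),orR=(287,57)).items(): print(n,onz(c,px,.015))
d=onz(c,(239+420/7,140+215/7),.02)-onz(c,(239+130/7,140+310/7),.02);a=np.degrees(np.arctan2(d[1],d[0]));print(a,np.linalg.norm(d))
print("eyepiece",onz(ct,(346,243),.048))
todo([p[0],p[1],.12],rot([180,0,a]))
# stand estimates from top: white base
t=cv2.imread("pics/top0.png");
for px in [(235,246),(282,238.5)]: print(onz(ct,px,.02))
E
```

```text
[ 0.6365 -0.3112  0.006 ] [ 0.633  -0.3124  0.01  ]
red [ 0.5856 -0.2228  0.015 ]
orL [ 0.527 -0.34   0.015]
orR [ 0.7321 -0.2863  0.015 ]
-53.0537394799818 0.03700124817262501
eyepiece [ 0.4813 -0.26    0.048 ]
t 1.95 turn [ 0.    -0.     0.595] shift [0.03  0.001 0.38 ] deg 71.4 mm [ 6.1  0.2 76. ]
[0.4802 0.0756 0.02  ]
[ 0.501  -0.0685  0.02  ]
```

Emit:
{"method": "jog_arm", "body": {
  "moves": [0,0,0.07,0.03,0,0.08,139,0,0,0.14,0.03,0,0.16,139,0,0,0.21,0.03,0,0.24,139,0,0,0.28,0.03,0,0.32,139,0,0,0.35,0.03,0,0.35,139]
}}

```text
t: 2.45
ee_pos: [0.6362, -0.3103, 0.124]
ee_rot: [-180.0, 0.1, -23.9]
force: [0.2, 0.3, -0.0]
gripper_width: 0.566
```

Emit:
{"method": "jog_arm", "body": {
  "moves": [0,0,0.07,0,0,0,139,0,0,0.14,0,0,0,139,0,0,0.21,0,0,0,139,0,0,0.245,0,0,0,139,0,0,0.245,0,0,0,139]
}}

```text
t: 2.95
ee_pos: [0.6367, -0.3106, 0.1259]
ee_rot: [-180.0, -0.0, -53.0]
force: [-1.0, -0.2, 0.3]
gripper_width: 0.457
```

Run:
```python
from h import *
np.set_printoptions(precision=4,suppress=True)
s=arm.sense();c=arm.camera_info("wrist");ims=[arm.snapshot("wrist").astype(float) for _ in range(3)];m=np.mean(ims,0)
cv2.imwrite("pics/w2.png",np.clip(m[:,:,::-1]*2,0,255))
print(s["q"],s["ee_pos"],s["ee_rot"],s["gripper_width"])
print(proj(c,[[.6365,-.3112,.0],[.6365,-.3112,.034]]))
v=np.clip((m.mean(2)-18)*10,0,255)[60:340,130:430]
cv2.imwrite("pics/w2c.png",cv2.resize(v.astype(np.uint8),None,fx=2,fy=2))
```

```text
[-35.5524  43.5523  56.106   -0.0009  80.3349 107.4517] [ 0.6367 -0.3106  0.1259] [-179.9988   -0.0068  -53.004 ] 0.4574267129505333
[[278.4979 206.9367]
 [278.4617 223.5151]][ WARN:0@5.969] global loadsave.cpp:1063 imwrite_ Unsupported depth image for selected encoder is fallbacked to CV_8U.
```

View pics/w2c.png

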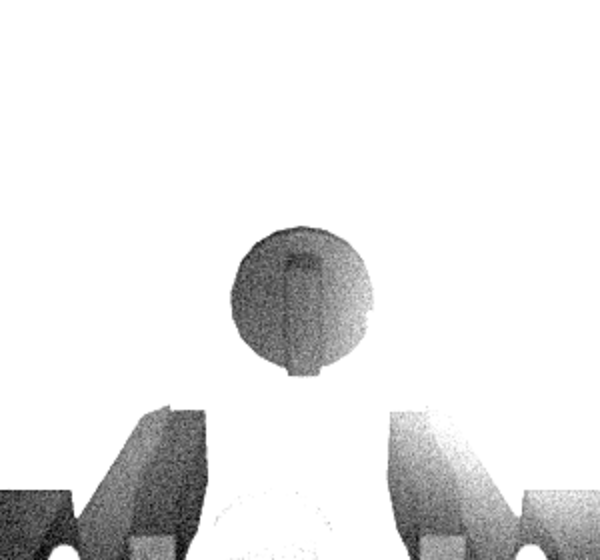

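The bar now runs along the tool's x. In full-picture pixels the disc spans x 245.5–316 and rows 173–244.5, and the bar top spans rows 194.5–248.5 at x about 281.5.

Run:
```python
from h import *
np.set_printoptions(precision=4,suppress=True)
c=arm.camera_info("wrist")
a=onz(c,(281,173),0);b=onz(c,(281,244.5),.012);print((a+b)/2,np.linalg.norm((a-b)[:2]))
e=onz(c,(281.5,194.5),.034);f=onz(c,(281.5,248.5),.034);print((e+f)/2,np.linalg.norm(e-f))
l=onz(c,(245.5,208),.008);r=onz(c,(316,208),.008);print(np.linalg.norm(l-r))
g=((e+f)/2+(a+b)/2)/2
todo([g[0],g[1],.032],rot([180,0,-53]))
```

```text
[ 0.6354 -0.3125  0.006 ] 0.0495288283087704
[ 0.6356 -0.313   0.034 ] 0.03672184607735348
0.04962008493613225
t 3.1 turn [-0.    -0.     0.001] shift [0.005 0.012 0.469] deg 0.1 mm [ 1.   2.4 93.8]
```

Emit:
{"method": "jog_arm", "body": {
  "moves": [0,0,0,0.005,0.012,0.15,139,0,0,0,0.005,0.012,0.3,139,0,0,0,0.005,0.012,0.4,139,0,0,0,0.005,0.012,0.47,139,0,0,0,0.005,0.012,0.47,139]
}}

```text
t: 3.6
ee_pos: [0.6355, -0.3127, 0.0311]
ee_rot: [180.0, 0.0, -52.9]
force: [-0.9, 1.0, 1.3]
gripper_width: 0.455
```

Emit:
{"method": "jog_arm", "body": {
  "moves": [0,0,0,0,0,0,255,0,0,0,0,0,0,255,0,0,0,0,0,0,255,0,0,0,0,0,0,255,0,0,0,0,0,0,255],
  "squeeze": 30
}}

```text
t: 4.1
ee_pos: [0.6357, -0.3128, 0.0321]
ee_rot: [-180.0, -0.0, -53.0]
force: [-0.5, 0.3, 2.3]
gripper_width: 0.134
```

Held: the opening is 11.8 mm. I'm lifting it.

Emit:
{"method": "jog_arm", "body": {
  "moves": [0,0,0,0,0,-0.15,255,0,0,0,0,0,-0.4,255,0,0,0,0,0,-0.65,255,0,0,0,0,0,-0.9,255,0,0,0,0,0,-1,255]
}}

```text
t: 4.6
ee_pos: [0.6362, -0.3131, 0.2379]
ee_rot: [-179.9, -0.5, -53.0]
force: [0.3, -0.3, -0.7]
gripper_width: 0.133
```

```bash
cat >> h.py <<'E'
def frame(yaw,o=None):
    y=np.radians(yaw);c,s=np.cos(.52),np.sin(.52);xs=np.array([np.cos(y),np.sin(y),0]);ys=np.array([-np.sin(y),np.cos(y),0]);z=np.array([0,0,1.])
    return np.stack([c*xs+s*z,ys,-s*xs+c*z],1)
def toolR(F,th):
    x=np.cos(th)*F[:,0]+np.sin(th)*F[:,1];return np.stack([x,np.cross(-F[:,2],x),-F[:,2]],1)
E
python3 - <<'E'
from h import *
F=frame(8.3);seat=np.array([.55,.012,.12])
Rm=toolR(F,0);todo(seat+F@[-.06,0,.16],Rm)
from scipy.spatial.transform import Rotation
s=arm.sense();print(s["q"].round(1))
E
```

```text
t 4.6 turn [ 0.133  0.22  -0.498] shift [-1.874 -0.058  0.029] deg 67.3 mm [-374.8  -11.7    5.8]
[-35.7  39.2  46.3   0.   94.  107.2]
```

Emit:
{"method": "jog_arm", "body": {
  "moves": [0.017,0.028,-0.062,-0.2,0,-0.02,255,0.034,0.056,-0.125,-0.4,0,-0.02,255,0.05,0.083,-0.187,-0.6,-0.01,-0.02,255,0.067,0.11,-0.25,-0.8,-0.02,-0.02,255,0.084,0.138,-0.312,-1,-0.03,-0.02,255]
}}

```text
t: 5.1
ee_pos: [0.5186, -0.1479, 0.236]
ee_rot: [-175.8, -18.8, -15.6]
force: [0.9, 0.3, 0.6]
gripper_width: 0.134
```

Run:
```python
from h import *
F=frame(8.3);seat=np.array([.55,.012,.12])
todo(seat+F@[-.06,0,.16],toolR(F,0));print(arm.sense()["q"].round(1))
```

```text
t 5.1 turn [ 0.047  0.084 -0.185] shift [-0.641 -0.558 -0.141] deg 25.0 mm [-128.2 -111.6  -28.1]
[-32.7  15.   90.4  11.2  58.2  67.6]
```

Emit:
{"method": "jog_arm", "body": {
  "moves": [0.015,0.027,-0.06,-0.2,-0.17,-0.05,255,0.03,0.055,-0.12,-0.4,-0.35,-0.1,255,0.047,0.084,-0.185,-0.55,-0.5,-0.14,255,0.047,0.084,-0.185,-0.64,-0.56,-0.14,255,0.047,0.084,-0.185,-0.64,-0.56,-0.14,255]
}}

```text
t: 5.6
ee_pos: [0.4199, -0.0057, 0.2291]
ee_rot: [-179.9, -29.6, 8.1]
force: [0.2, 0.2, -0.4]
gripper_width: 0.135
```

Run:
```python
from h import *
np.set_printoptions(precision=4,suppress=True)
s=arm.sense();c=arm.camera_info("wrist");m=arm.snapshot("wrist")
cv2.imwrite("pics/w3raw.png",m[:,:,::-1]);cv2.imwrite("pics/w3.png",cv2.resize(m[0:260,100:460,::-1],None,fx=2.2,fy=2.2,interpolation=3))
print(s["t"],s["q"],s["ee_pos"],s["ee_rot"]); print(c)
import pickle;pickle.dump(c,open("w3.pkl","wb"))
F=frame(8.3);seat=np.array([.55,.012,.12]);print(proj(c,seat+np.array([[0,0,0],[.062,0,0],[-.062,0,0],[0,.062,0],[0,-.062,0]])@F.T))
```

```text
5.6 [-26.6895   0.3967 113.3415  24.1167  43.8977  40.9677] [ 0.4199 -0.0057  0.2291] [-179.9079  -29.6127    8.1079]
{'intrinsics': array([[367.6709,   0.    , 278.3011],
       [  0.    , 367.6709, 210.2398],
       [  0.    ,   0.    ,   1.    ]]), 'xyz': array([ 0.4281, -0.0051,  0.3813]), 'attitude': array([-168.9799,    0.1294,  -81.8469])}
[[279.5685 117.2258]
 [279.3724  27.0852]
 [279.7386 195.373 ]
 [198.1799 117.5013]
 [361.0194 116.9501]]
```

View pics/w3.png

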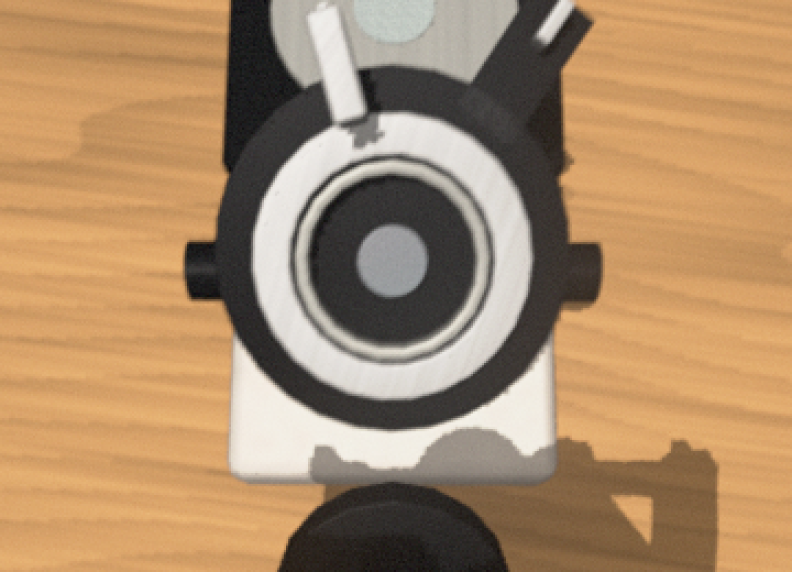

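The view shows the port with its seat disc at about (277.7,118.6). The lug is upper left of centre with its top near (245,4)–(255,9), and the mark rib is near (353,9). I'll fit the centre and directions numerically.

Run:
```python
from h import *
import pickle
np.set_printoptions(precision=4,suppress=True)
c=pickle.load(open("w3.pkl","rb"));m=cv2.imread("pics/w3raw.png");hsv=cv2.cvtColor(m,cv2.COLOR_BGR2HSV)
F=frame(7.8);seat=np.array([.55,.0125,.12])
def onp(px,h):
    o,d=ray(c,px);n=F[:,2];P=o+d*((seat+n*h-o)@n)/(d@n);return (P-seat)@F
def circ(pts):
    A=np.c_[2*pts,np.ones(len(pts))];s=np.linalg.lstsq(A,(pts**2).sum(1),rcond=None)[0];return s[:2],np.sqrt(s[2]+s[:2]@s[:2])
g=cv2.GaussianBlur(cv2.cvtColor(m,cv2.COLOR_BGR2GRAY).astype(np.float32),(0,0),.7)
def radial(h,r0,r1,pol,angs):
    out=[]
    for a in angs:
        rs=np.arange(r0,r1,.0002);P=seat+(np.c_[rs*np.cos(a),rs*np.sin(a),np.full(len(rs),h)])@F.T
        q=proj(c,P).astype(np.float32);v=cv2.remap(g,q[:,0],q[:,1],1);d=np.gradient(v)*pol;i=d.argmax();
        if d[i]>.6: out.append(rs[i]*np.array([np.cos(a),np.sin(a)]))
    out=np.array(out)
    for _ in range(3):
        cc,r=circ(out);e=abs(np.hypot(*(out-cc).T)-r);out=out[e<max(.0006,2*np.median(e))]
    return cc,r,len(out)
A=np.radians(np.arange(60,330,4))
print("ring outer (47)",radial(.012,.041,.053,-1,A)); print("flange (62) light outside",radial(0,.056,.068,1,np.radians(np.arange(100,260,3))))
print("pocket inner (28.5, h10)",radial(.010,.025,.031,1,np.radians(np.arange(0,360,4))))
print("disc h0",radial(0,.008,.018,-1,np.radians(np.arange(0,360,4))))
k=2.2
for n,px,h in [("lug in",(345,120),.036),("lug out",(319,8),.036),("mark in",(543,42),.012),("mark out",(570,4),.012)]:
    p=onp((px[0]/k+100,px[1]/k),h);print(n,p,np.degrees(np.arctan2(p[1],p[0])))
p=[onz(c,(x/k+100,y/k),.03) for x,y in((240,481),(545,483))];d=p[0]-p[1];print("base edge yaw",np.degrees(np.arctan2(-d[0],d[1])),p)
```

```text
Traceback (most recent call last):
ValueError: Shape of array too small to calculate a numerical gradient, at least (edge_order + 1) elements are required.
```

```bash
cat > fit.py <<'E'
from h import *
import pickle
np.set_printoptions(precision=4,suppress=True)
c=pickle.load(open("w3.pkl","rb"));m=cv2.imread("pics/w3raw.png")
F=frame(7.8);seat=np.array([.55,.0125,.12])
def onp(px,h):
    o,d=ray(c,px);n=F[:,2];P=o+d*((seat+n*h-o)@n)/(d@n);return (P-seat)@F
def circ(pts):
    A=np.c_[2*pts,np.ones(len(pts))];s=np.linalg.lstsq(A,(pts**2).sum(1),rcond=None)[0];return s[:2],np.sqrt(s[2]+s[:2]@s[:2])
g=cv2.GaussianBlur(cv2.cvtColor(m,cv2.COLOR_BGR2GRAY).astype(np.float32),(0,0),.7)
def radial(h,r0,r1,pol,angs):
    out=[];rs=np.arange(r0,r1,.0002)
    for a in np.radians(angs):
        q=proj(c,seat+(np.c_[rs*np.cos(a),rs*np.sin(a),np.full(len(rs),h)])@F.T).astype(np.float32)
        d=np.gradient(cv2.remap(g,q[:,0],q[:,1],1).ravel())*pol;i=d.argmax()
        if d[i]>.6: out.append(rs[i]*np.array([np.cos(a),np.sin(a)]))
    out=np.array(out)
    for _ in range(3):
        cc,r=circ(out);e=abs(np.hypot(*(out-cc).T)-r);out=out[e<max(.0006,2*np.median(e))]
    return cc,r,len(out)
print("ring outer (47)",radial(.012,.041,.053,-1,np.arange(60,330,4))); print("flange (62)",radial(0,.056,.068,1,np.arange(100,260,3)))
print("pocket inner (28.5)",radial(.010,.025,.031,1,np.arange(0,360,4)))
print("disc",radial(0,.008,.018,-1,np.arange(0,360,4)))
k=2.2
for n,px,h in [("lug in",(345,120),.036),("lug out",(319,8),.036),("mark in",(543,42),.012),("mark out",(570,4),.012)]:
    p=onp((px[0]/k+100,px[1]/k),h);print(n,p,np.degrees(np.arctan2(p[1],p[0])))
p=[onz(c,(x/k+100,y/k),.03) for x,y in((240,481),(545,483))];d=p[0]-p[1];print("base edge yaw",np.degrees(np.arctan2(-d[0],d[1])),p)
E
python3 fit.py
```

```text
ring outer (47) (array([-0.0007,  0.0009]), np.float64(0.04650408208837468), 68)
flange (62) (array([-0.0003,  0.0004]), np.float64(0.06160887862335), 51)
pocket inner (28.5) (array([-0.0008,  0.0008]), np.float64(0.02821907076820401), 90)
disc (array([-0.0009,  0.0008]), np.float64(0.012169817564445799), 90)
lug in [0.0413 0.0141 0.036 ] 18.78662397180413
lug out [0.0699 0.0208 0.036 ] 16.597903448988035
mark in [ 0.0653 -0.0454  0.012 ] -34.80850647394131
mark out [ 0.0757 -0.0529  0.012 ] -34.96484433788189
base edge yaw 7.75013735143527 [array([0.4781, 0.0707, 0.03  ]), array([ 0.4962, -0.0624,  0.03  ])]
```

```bash
cat >> h.py <<'E'
F=frame(7.6);seat=np.array([.55,.0125,.12])+F@[-.0007,.0008,0]
E
python3 - <<'E'
from h import *
print(seat);todo(seat+F@[0,0,.055],toolR(F,0))
E
```

```text
[0.54929206 0.01321263 0.11965218]
t 5.65 turn [-0.002  0.001  0.003] shift [ 0.288 -0.012  0.523] deg 0.5 mm [ 57.6  -2.5 104.6]
```

Emit:
{"method": "jog_arm", "body": {
  "moves": [-0.002,0.001,0.003,0.15,-0.01,0.05,255,-0.002,0.001,0.003,0.288,-0.012,0.15,255,-0.002,0.001,0.003,0.288,-0.012,0.32,255,-0.002,0.001,0.003,0.288,-0.012,0.48,255,-0.002,0.001,0.003,0.288,-0.012,0.523,255]
}}

```text
t: 6.15
ee_pos: [0.5239, 0.0083, 0.1643]
ee_rot: [-179.9, -29.6, 7.5]
force: [-0.0, -0.3, -0.1]
gripper_width: 0.135
```

Run:
```python
from h import *
np.set_printoptions(precision=4,suppress=True)
c=arm.camera_info("wrist");m=arm.snapshot("wrist")
cv2.imwrite("pics/w4.png",cv2.resize(m[170:420,120:440,::-1],None,fx=2.4,fy=2.4,interpolation=3))
todo(seat+F@[0,0,.032],toolR(F,0));print(proj(c,seat+np.array([[0,0,0],[0,.047,.012],[0,-.047,.012],[.047,0,.012]])@F.T))
```

```text
t 6.2 turn [-0.001  0.002 -0.001] shift [ 0.002 -0.007  0.1  ] deg 0.2 mm [ 0.4 -1.4 20. ]
[[275.2752 248.2819]
 [181.8386 258.3489]
 [368.3614 258.2305]
 [274.5717 166.4213]]
```

View pics/w4.png

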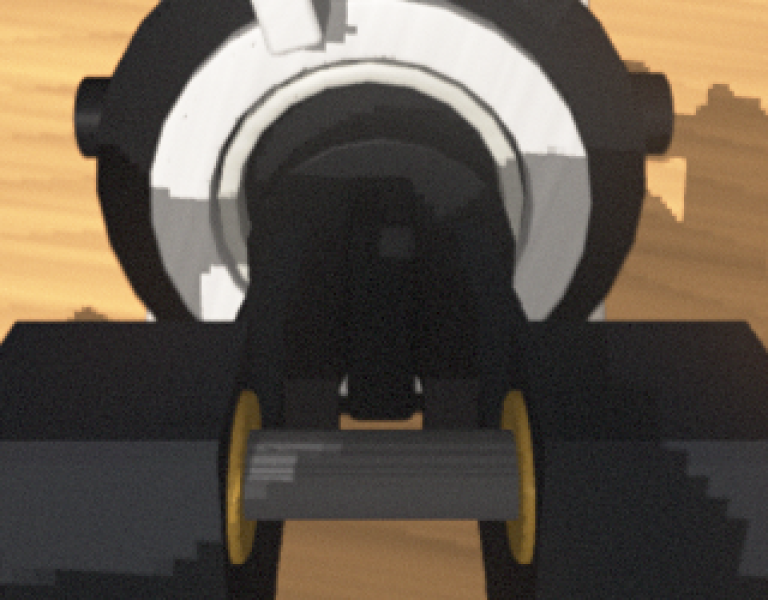

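Emit:
{"method": "jog_arm", "body": {
  "moves": [0,0,0,0,0,0.02,255,0,0,0,0,0,0.04,255,0,0,0,0,0,0.055,255,0,0,0,0,0,0.055,255,0,0,0,0,0,0.055,255]
}}

```text
t: 6.7
ee_pos: [0.5279, 0.0096, 0.1578]
ee_rot: [-180.0, -29.8, 7.6]
force: [0.4, 0.6, 0.1]
gripper_width: 0.134
```

Run:
```python
from h import *
todo(seat+F@[0,0,.032],toolR(F,0));s=arm.sense();print(s["force"]@F)
```

```text
t 6.7 turn [-0. -0.  0.] shift [-0.001 -0.004  0.059] deg 0.0 mm [-0.2 -0.7 11.9]
[ 0.49646059  0.51748354 -0.18084796]
```

Emit:
{"method": "jog_arm", "body": {
  "moves": [0,0,0,0,-0.003,0.012,255,0,0,0,0,-0.003,0.024,255,0,0,0,0,-0.003,0.036,255,0,0,0,0,-0.003,0.048,255,0,0,0,0,-0.003,0.055,255]
}}

```text
t: 7.2
ee_pos: [0.5333, 0.011, 0.1476]
ee_rot: [-180.0, -29.8, 7.6]
force: [-17.8, -2.6, 20.7]
gripper_width: 0.135
```

Run:
```python
from h import *
todo(seat+F@[0,0,.032],toolR(F,0));s=arm.sense();print(s["force"]@F)
```

```text
t 7.2 turn [-0.  0. -0.] shift [ 0.001 -0.     0.002] deg 0.0 mm [ 0.1 -0.1  0.3]
[-5.29288249 -0.2557423  26.8740988 ]
```

It bottomed at nominal depth with 27 N along the axis, so the cap is seated. I'm releasing with a partial opening and retreating along the axis.

Emit:
{"method": "jog_arm", "body": {
  "moves": [0,0,0,0,0,-0.005,165,0,0,0,0,0,-0.005,165,0,0,0,0,0,-0.005,165,0,0,0,0,0,-0.005,165,0,0,0,0,0,-0.005,165]
}}

```text
t: 7.7
ee_pos: [0.5328, 0.0109, 0.1487]
ee_rot: [-180.0, -29.8, 7.6]
force: [0.3, 0.2, -0.2]
gripper_width: 0.352
```

Emit:
{"method": "jog_arm", "body": {
  "moves": [0,0,0,0,0,-0.1,165,0,0,0,0,0,-0.3,165,0,0,0,-0.1,0,-0.45,165,0,0,0,-0.2,0,-0.55,165,0,0,0,-0.2,0,-0.55,165]
}}

```text
t: 8.2
ee_pos: [0.4423, -0.0008, 0.2252]
ee_rot: [180.0, -29.8, 7.6]
force: [1.7, 0.7, -0.4]
gripper_width: 0.354
```

Run:
```python
from h import *
import pickle
np.set_printoptions(precision=4,suppress=True)
s=arm.sense();c=arm.camera_info("wrist");m=np.mean([arm.snapshot("wrist").astype(float) for _ in range(3)],0)
print(s["ee_pos"],s["gripper_width"])
pickle.dump(c,open("w5.pkl","wb"));b=m[:,:,::-1];cv2.imwrite("pics/w5raw.png",b.round().astype(np.uint8))
g=255*np.clip(b/255,0,1)**.5
cv2.imwrite("pics/w5.png",cv2.resize(g[0:240,140:420],None,fx=2.5,fy=2.5,interpolation=3).clip(0,255).astype(np.uint8))
print(proj(c,seat+np.array([[0,0,0],[0,0,.012],[.026,0,.012],[-.026,0,.012],[0,.026,.012],[0,-.026,.012],[.019,0,.034],[-.019,0,.034]])@F.T))
```

```text
[ 0.4423 -0.0008  0.2252] 0.35431440623912686
[[278.3012 145.3785]
 [278.3019 147.9245]
 [278.2725 110.0425]
 [278.3295 183.4816]
 [241.693  147.9532]
 [314.9123 147.8957]
 [278.2801 123.4695]
 [278.3252 181.5079]]
```

View pics/w5.png

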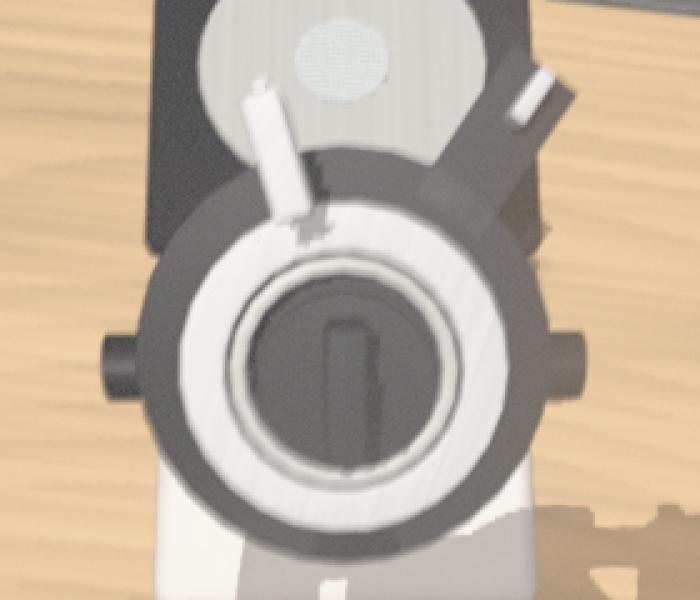

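Run:
```python
from h import *
import pickle
np.set_printoptions(precision=1,suppress=True)
c=pickle.load(open("w5.pkl","rb"))
def pz(p): return (proj(c,seat+np.atleast_2d(p)@F.T)-[140,0])*2.5
for th in (14,16,18):
    t=np.radians(th);r=np.array([np.cos(t),np.sin(t)]);n=np.array([-r[1],r[0]])
    print(th,[pz([*(r*a+n*b),h])[0] for a,b,h in((.044,.005,.036),(.044,-.005,.036),(.074,.005,.036),(.074,-.005,.036),(.044,.005,.006),(.044,-.005,.006))])
t=-.6;r=np.array([np.cos(t),np.sin(t)]);print("mark",pz([*(r*.081),.012]),pz([*(r*.095),.012]))
# lug left/right edges measured per row
m=cv2.imread("pics/w5raw.png");g=cv2.cvtColor(m,cv2.COLOR_BGR2GRAY)
for y in (44,50,56,62,68,74,80):
    x=np.where(g[y,225:275]>200)[0]+225;x=x[x<270];print(y*2.5,[(v-140)*2.5 for v in (x.min(),x.max()+1)] if len(x) else None)
```

```text
14 [array([282.4, 215.6]), array([321.9, 205.1]), array([248.7,  84.8]), array([289.8,  73.4]), array([289.5, 215.8]), array([324.6, 206.5])]
16 [array([276.6, 218. ]), array([315.6, 206.1]), array([238.4,  88.8]), array([279. ,  75.8]), array([284.3, 218. ]), array([319. , 207.4])]
18 [array([270.8, 220.7]), array([309.4, 207.3]), array([228.2,  93.1]), array([268.3,  78.6]), array([279.2, 220.3]), array([313.5, 208.5])]
mark [[520.8 113. ]] [[554.3  63.9]]
110.0 [np.float64(245.0), np.float64(280.0)]
125.0 [np.float64(250.0), np.float64(285.0)]
140.0 [np.float64(255.0), np.float64(290.0)]
155.0 [np.float64(257.5), np.float64(292.5)]
170.0 [np.float64(265.0), np.float64(297.5)]
185.0 [np.float64(270.0), np.float64(300.0)]
200.0 [np.float64(272.5), np.float64(305.0)]
```

The cap looks seated square in the pocket. The lug is at about 17° and the mark is close to its predicted −34.4°. Next I move above the lug.

```bash
cat >> h.py <<'E'
def lug(thd,h,r=.061):
    t=np.radians(thd);return seat+F@[r*np.cos(t),r*np.sin(t),h],toolR(F,t)
E
python3 - <<'E'
from h import *
todo(*lug(17,.08));print(arm.sense()["q"].round(1))
E
```

```text
t 8.35 turn [ 0.    -0.    -0.142] shift [ 0.489 -0.091  0.317] deg 17.0 mm [ 97.9 -18.2  63.3]
[-23.7   3.5 111.1  22.8  41.6  44.7]
```

Emit:
{"method": "jog_arm", "body": {
  "moves": [0,0,-0.05,0.18,-0.03,0.05,165,0,0,-0.1,0.36,-0.06,0.1,165,0,0,-0.142,0.489,-0.091,0.2,165,0,0,-0.142,0.489,-0.091,0.317,165,0,0,-0.142,0.489,-0.091,0.317,165]
}}

```text
t: 8.85
ee_pos: [0.5579, 0.0334, 0.2145]
ee_rot: [170.7, -28.1, 27.0]
force: [-0.1, -0.0, -0.9]
gripper_width: 0.35
```

Run:
```python
from h import *
c=arm.camera_info("wrist");m=arm.snapshot("wrist")
cv2.imwrite("pics/w6.png",cv2.resize(m[160:400,140:420,::-1],None,fx=2.5,fy=2.5,interpolation=3))
todo(*lug(17,.034));s=arm.sense();print(s["force"],s["gripper_width"])
for a,b in((.044,.005),(.044,-.005),(.074,.005),(.074,-.005)):
    t=np.radians(17);r=np.array([np.cos(t),np.sin(t)]);n=np.array([-r[1],r[0]]);print((proj(c,seat+F@[*(a*r+b*n),.036])-[140,160])*2.5)
```

```text
t 8.9 turn [-0.002  0.002  0.   ] shift [0.006 0.007 0.221] deg 0.3 mm [ 1.2  1.3 44.3]
[-0.31437594 -0.39060265 -0.27816139] 0.3531076652701736
[[329.62593928 312.91749742]]
[[377.61271103 313.05376555]]
[[328.83176976 179.40698008]]
[[379.37441135 179.51831885]]
```

View pics/w6.png

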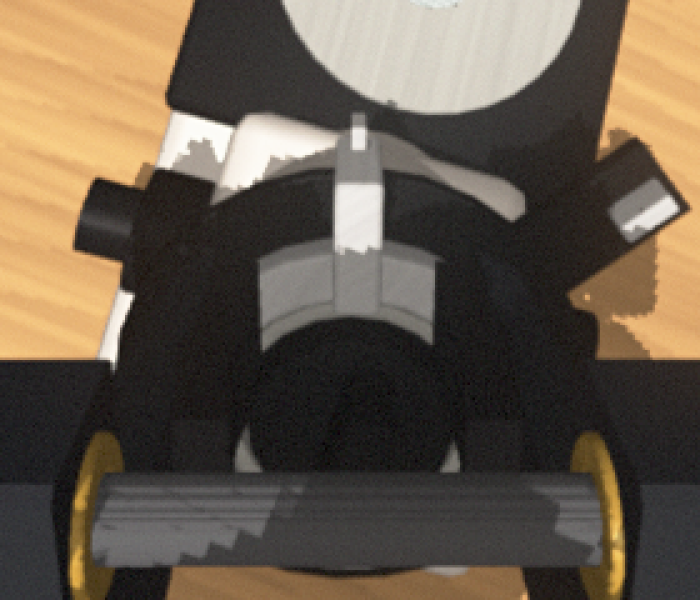

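The lug is upright in the image at x 334–383, between the fingers (inner edges 260 and 435). I'm descending and pinching.

Emit:
{"method": "jog_arm", "body": {
  "moves": [0,0,0,0.005,0.01,0.06,165,0,0,0,0.005,0.01,0.12,165,0,0,0,0.005,0.01,0.18,165,0,0,0,0.005,0.01,0.22,165,0,0,0,0.005,0.01,0.22,165]
}}

```text
t: 9.4
ee_pos: [0.5804, 0.034, 0.1792]
ee_rot: [170.6, -28.3, 27.0]
force: [-0.3, 0.1, 0.9]
gripper_width: 0.352
```

Emit:
{"method": "jog_arm", "body": {
  "moves": [0,0,0,0,0,0,255,0,0,0,0,0,0,255,0,0,0,0,0,0,255,0,0,0,0,0,0,255,0,0,0,0,0,0,255],
  "squeeze": 20
}}

```text
t: 9.9
ee_pos: [0.5803, 0.0343, 0.1808]
ee_rot: [170.5, -28.4, 27.0]
force: [-1.3, 3.7, 2.9]
gripper_width: 0.116
```

Run:
```python
from h import *
s=arm.sense();p=(s["ee_pos"]-seat)@F;x=rot(s["ee_rot"])[:,0]@F
print(p,np.degrees(np.arctan2(p[1],p[0])),np.degrees(np.arctan2(x[1],x[0])),s["force"]@F,s["q"].round(1))
```

```text
[0.05945897 0.01678906 0.03640522] 15.767761652447655 17.016629893270434 [0.73198504 3.83012451 2.94734232] [-12.3  20.2  96.9  16.9  35.9  41.7]
```

Emit:
{"method": "jog_arm", "body": {
  "moves": [0,0,0.042,-0.001,0.027,0,255,0,0,0.083,-0.005,0.054,0,255,0,0,0.125,-0.01,0.08,0,255,0,0,0.167,-0.019,0.106,0,255,0,0,0.208,-0.029,0.131,0,255]
}}

```text
t: 10.4
ee_pos: [0.585, 0.0084, 0.1814]
ee_rot: [-175.3, -29.4, -1.7]
force: [-5.6, 6.3, 3.3]
gripper_width: 0.116
```

```bash
cat > st.py <<'E'
from h import *
s=arm.sense();p=(s["ee_pos"]-seat)@F;x=rot(s["ee_rot"])[:,0]@F
print(s["t"],p,np.hypot(*p[:2]),np.degrees(np.arctan2(p[1],p[0])),np.degrees(np.arctan2(x[1],x[0])),s["force"]@F,s["gripper_width"],s["q"].round(1))
todo(*lug(-34.4,.036,.0618))
E
python3 st.py
```

```text
10.4 [ 0.06084941 -0.00953149  0.03627868] 0.06159139877232701 -8.902506845162117 -8.135294032500392 [-2.43952591  6.93666935  5.17110443] 0.11612909940300145 [-15.4  20.5  96.1  18.8  37.2  62.7]
t 10.4 turn [-0.001  0.001  0.219] shift [-0.031  0.133  0.001] deg 26.3 mm [-6.2 26.5  0.2]
```

Emit:
{"method": "jog_arm", "body": {
  "moves": [0,0,0.05,-0.002,0.032,0,255,0,0,0.1,-0.007,0.064,0,255,0,0,0.15,-0.015,0.095,0,255,0,0,0.19,-0.024,0.12,0,255,0,0,0.208,-0.029,0.131,0,255]
}}

```text
t: 10.9
ee_pos: [0.5798, -0.0174, 0.1764]
ee_rot: [-162.6, -24.4, -29.2]
force: [-5.7, 7.8, 4.3]
gripper_width: 0.111
```

Emit:
{"method": "jog_arm", "body": {
  "moves": [0,0,0,0,0,0,255,0,0,0,0,0,0,255,0,0,0,0,0,0,255,0,0,0,0,0,0,255,0,0,0,0,0,0,255]
}}

```text
t: 11.4
ee_pos: [0.5798, -0.0174, 0.1763]
ee_rot: [-162.7, -24.4, -29.0]
force: [-7.2, 4.4, 2.6]
gripper_width: 0.113
```

```bash
python3 st.py
```

```text
11.4 [ 0.05086196 -0.03438486  0.03618794] 0.06139428340068876 -34.06037717057607 -32.8902788287849 [-4.3640611   5.34915137  5.4628347 ] 0.11337258457089114 [-18.7  20.6  97.1  21.3  37.4  82.4]
t 11.4 turn [-0.     0.002  0.013] shift [0.002 0.002 0.001] deg 1.5 mm [0.4 0.4 0.2]
```

Emit:
{"method": "jog_arm", "body": {
  "moves": [0,0,0.012,0,0.002,0,255,0,0,0.012,0,0.002,0,255,0,0,0.012,0,0.002,0,255,0,0,0.012,0,0.002,0,255,0,0,0.012,0,0.002,0,255]
}}

```text
t: 11.9
ee_pos: [0.5796, -0.0177, 0.1762]
ee_rot: [-162.1, -24.0, -30.5]
force: [-6.5, 4.6, 4.1]
gripper_width: 0.114
```

Emit:
{"method": "jog_arm", "body": {
  "moves": [0,0,0,0,0,0,175,0,0,0,0,0,0,175,0,0,0,0,0,0,175,0,0,0,0,0,0,175,0,0,0,0,0,0,175]
}}

```text
t: 12.4
ee_pos: [0.581, -0.0187, 0.1767]
ee_rot: [-162.1, -24.2, -30.6]
force: [-0.2, 0.4, -0.1]
gripper_width: 0.316
```

Emit:
{"method": "jog_arm", "body": {
  "moves": [0,0,0,0,0,-0.15,175,0,0,0,0,0,-0.35,175,0,0,0,-0.2,0,-0.5,175,0,0,0,-0.4,0,-0.6,175,0,0,0,-0.5,0,-0.6,175]
}}

```text
t: 12.9
ee_pos: [0.4407, 0.0209, 0.2407]
ee_rot: [-162.1, -24.3, -30.6]
force: [0.7, 0.2, -0.7]
gripper_width: 0.314
```

Run:
```python
from h import *
import pickle
np.set_printoptions(precision=4,suppress=True)
s=arm.sense();c=arm.camera_info("wrist");m=np.mean([arm.snapshot("wrist").astype(float) for _ in range(3)],0)
print(s["t"],s["ee_pos"],s["force"])
pickle.dump(c,open("w7.pkl","wb"));b=m[:,:,::-1].round().astype(np.uint8);cv2.imwrite("pics/w7raw.png",b)
cv2.imwrite("pics/w7.png",cv2.resize(255*(b[0:240,130:430]/255.)**.6,None,fx=2.5,fy=2.5,interpolation=3).clip(0,255).astype(np.uint8))
t=-.6
for n,r,h in(("c",0,.012),("li",.044,.036),("lo",.074,.036),("mi",.081,.012),("mo",.095,.012)): print(n,(proj(c,seat+F@[r*np.cos(t),r*np.sin(t),h])-[130,0])*2.5)
```

```text
12.9 [0.4407 0.0209 0.2407] [ 0.7046  0.2062 -0.7154]
c [[368.919  370.7996]]
li [[368.6812 214.7802]]
lo [[368.7315  86.9409]]
mi [[369.0684  70.371 ]]
mo [[369.0974  12.0081]]
```

View pics/w7.png

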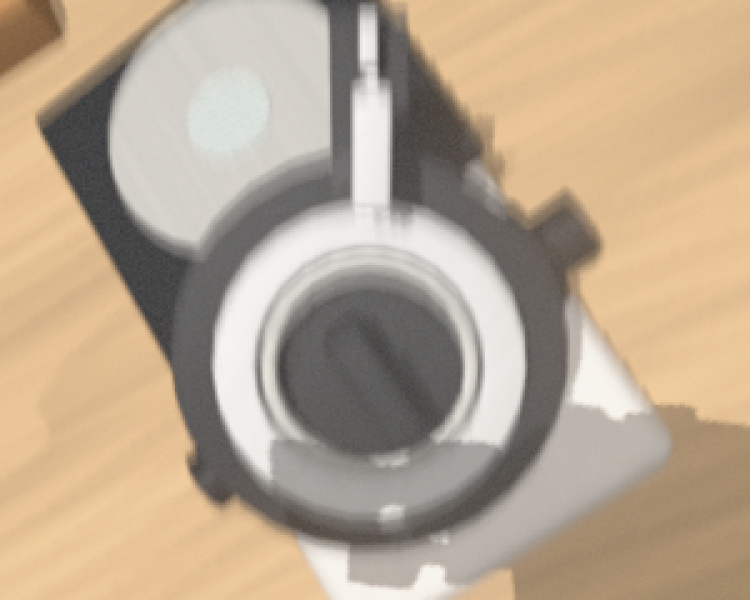

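The image is blurred by settling, but the lug, pointer and mark line up in one column. I'll retake it still and measure.

```bash
cat > chk.py <<'E'
from h import *
np.set_printoptions(precision=2,suppress=True)
c=arm.camera_info("wrist");m=np.mean([arm.snapshot("wrist").astype(float) for _ in range(4)],0);g=m.mean(2)
cv2.imwrite("pics/w8.png",cv2.resize(m[0:240,130:430,::-1],None,fx=2.5,fy=2.5,interpolation=3).clip(0,255).astype(np.uint8))
def onp(px,h):
    o,d=ray(c,px);n=F[:,2];P=o+d*((seat+n*h-o)@n)/(d@n);return (P-seat)@F
def mid(y,x0,x1):
    v=g[y,x0:x1];d=np.diff(v);i,j=d.argmax(),d.argmin()
    sub=lambda k,e:k+.5+x0+(0 if k in(0,len(d)-1) else .5*(e[k-1]-e[k+1])/(e[k-1]-2*e[k]+e[k+1]+1e-9))
    return sub(i,d)+0*1,sub(j,d)
for n,rows,w,h in(("lug",range(40,76,5),(262,297),.036),("mark",range(4,24,3),(268,288),.012)):
    for y in rows:
        a,b=mid(y,*w);p=onp(((a+b)/2,y),h);print(n,y,round(a,1),round(b,1),p[:2]*1e3,np.degrees(np.arctan2(p[1],p[0])).round(2))
E
python3 chk.py
```

```text
lug 40 276.0 280.6 [ 59.75 -41.59] -34.84
lug 45 270.5 285.7 [ 57.48 -39.89] -34.76
lug 50 270.4 286.1 [ 55.08 -38.36] -34.85
lug 55 270.4 286.0 [ 52.71 -36.73] -34.87
lug 60 270.4 285.7 [ 50.38 -35.  ] -34.79
lug 65 270.4 285.5 [ 48.  -33.3] -34.75
lug 70 270.4 285.5 [ 45.57 -31.64] -34.77
lug 75 270.4 285.5 [ 43.12 -29.95] -34.78
mark 4 285.4 268.5 [ 80.3 -54.5] -34.16
mark 7 286.5 271.4 [ 78.1  -54.61] -34.96
mark 10 285.9 280.4 [ 75.09 -55.89] -36.66
mark 13 273.2 280.2 [ 76.02 -51.38] -34.05
mark 16 273.2 280.3 [ 74.53 -50.41] -34.07
mark 19 273.3 280.3 [ 73.04 -49.41] -34.08
mark 22 273.2 280.4 [ 71.56 -48.4 ] -34.07
```

View pics/w8.png

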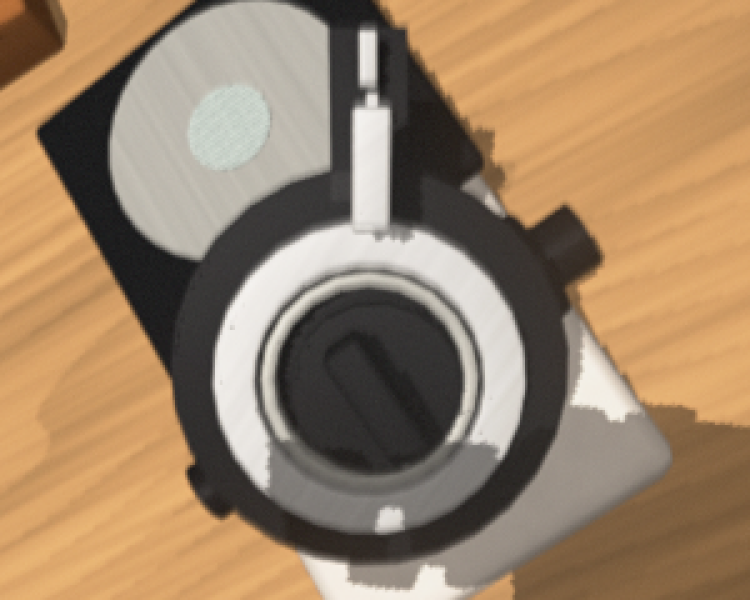

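Lug at −34.8° and mark at −34.1°, so they agree within about 0.7°. The cap is still home and the arm is clear. I'm handing in.

```bash
python3 -c "
from rig import arm
s=arm.sense();print(s['t'],s['force'],s['gripper_width']);print(arm.finish_job())"
```

```text
13.25 [-0.20589635 -1.03158493 -0.25631835] 0.31647349385581613
the job is handed in; nothing more can be done
None
```

I put the larger black cap in the tilted port, rim down and grip bar outwards, then turned the lock ring clockwise by its lug to the locked mark. I let go and handed the job in at 13.25 s of the 45 s.

- **Cap:** it stopped on the pocket floor within about 0.3 mm of the nominal depth, with 27 N along the port's axis. The last pictures show it square in the pocket. Its bar looked about 4 mm down the slope from where I predicted. I put that down to the 2.5 mm of play plus measuring error and did not check further.
- **Lock ring:** after release the lug measured −34.8° and the mark −34.1°; the description puts the mark at −34.4°. That is about 0.7° (0.01 rad) past, close to what the camera can resolve, so I left it.
- **Forces:** the highest readings I saw were the 27 N while seating and about 10 N while turning the ring. The arm was clear of everything at the end, with readings near zero.
- **Other things on the bench:** the arm did not go near them, but I took no final overview picture to confirm this.
- **Camera check:** the top and wrist cameras disagreed by about 3.5 mm on where the cap lay. I used the closer wrist view, and the cap was gripped and fitted without trouble.

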